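# Load the leaning thread pot with the red spool

### The arm

A 6-joint arm with a two-finger parallel gripper is mounted at the origin on the work surface. World frame = base frame: x ahead of the robot, y to its left, z up, the work surface at z = 0. Lengths are in m, angles in rad, forces in N, time in s.
With the tool pointing down it reaches from about 0.35 to 0.85 m from the base axis. Payload 8.1 kg.
Tool frame: the origin (TCP) lies between the finger pads, 19 mm behind the fingertips; this is the grasp point; z points along the fingers, y is the line along which they close (so a half turn about z gives the same grasp; the last joint's range is limited). The gripper opens to 93 mm and grips with 3 to 60 N. Pads are 15 mm wide; open, the fingers measure 128 mm over their backs; the gripper's body (75 mm by 188 mm) begins 65 mm behind the grasp point.
Start: joints at [-1.196, 0.13, 1.488, -0, 1.523, -0.085], TCP at [0.266, -0.538, 0.237] pointing down, gripper open.
Joint ranges: [-2.96, 2.96], [-0.89, 2.26], [0.02, 2.5], [-1.34, 4.48], [0, 2.73], [-2.66, 2.66]. Speed limits (rad/s): [2.39, 2.39, 2.79, 3.14, 3.14, 3.14].

### API

Orientations are given as a rotation vector (axis times angle).
In Python, from plant import robot gives the robot as it stands.
- The arm moves only by the tool apply_moves, never from a script. Its arguments are lists of equal length, an entry for each row: "delta_pos": the shift along the tool's x, y, z in cm, a list of three; "twist": the turn about the tool's z in rad. A call has 1 to 8 rows; each row shifts and turns the commanded pose from where the row before left it, along the tool's axes as they then stand; what a row does not reach is not made up. A row lasts 1/8 s, in which the tool goes at most 62.5 mm and 10.7 degrees, less where a joint would pass 70% of its speed; a pose out of reach is approached as far as the arm can. A call with a gripper value outside its range is refused whole. "gripper" is the finger opening in cm, from 0 to 9.3, set as the call begins (left out, the last holds). The fingers move at their own pace and stop on an object; "squeeze" is the grip in N (left out, the last holds). Time passes only in rows, so rows that do not move let the fingers close. It gives the time, the measured TCP pose, the force, the opening and the grip force at its end, in the units of the state.
- robot.read_state(): the state, without advancing time (a new reading comes with each control period).
- robot.read_camera(name): name is "scene" or "top" or "wrist"; returns a dict with "frame" (384x512x3 uint8, red, green, blue), "vertical_fov" (degrees; the focal length in pixels is half the picture's height over the tangent of half this angle, whatever the lens; pixels are square), "cx", "cy" (the principal point, pixels), "R" (3x3) and "t" (3): a world point X has camera coordinates R X + t. Camera axes: x right, y down, z forward; pixel columns grow to the right and rows downward; lengths in m; the calibration is good to about 2 mm. A picture is of the moment at which its call begins. There is no depth.
- robot.close_job(): hands the job in; it is judged then, once.
The state is a dict: "t": time; "q": joint angles; "dq": joint speeds; "joint_torque": joint torques, N m; "tool_pos": TCP position; "orientation": TCP orientation; "force": force on the tool from outside, world axes, zero at the start; "wrist_torque": the same for the moment, N m; "opening": finger opening in m; "gripper_force": force on a finger pad.
Only numpy, scipy, OpenCV 4.12 (cv2) and the standard library are available. Lean on these libraries where they do the work, as an engineer would, in place of code of your own. Each camera call takes 0.05 s, during which the arm holds its last target. There are 200 camera calls.

### The job

Lift the lid off the leaning blue thread pot by its knob and set it down gently on the cork mat, lying flat with the knob up. Then put the spool of red thread fully home on the spindle inside the pot, leaving the lid on the mat, and leave the blue spool, the glue jar and the mallet where they are.

Things in the scene. Friction and masses are not known exactly. Their poses are not given: they have to be found in the camera images.
- thread_pot: Blue open round pot, fixed on a dark wood stand (150 x 140 footprint), leaning 30 degrees roughly to the robot. Origin: centre of its underside; z: its centre line, out of the mouth. Outer diameter 136, height 72, wall 4, inner floor at z = 6. A steel spindle, diameter 10, stands on its centre line from z = 6 to 60, the last 7 tapering to 4. Closed by the lid at first.
- spindle_tip (a point): The tip of the steel spindle, on the pot's centre line, 60 above the pot's origin along its z axis; hidden until the lid is off.
- lid: Loose round white plastic lid, 180 g. Origin: centre of its underside; z points out through the knob. z 0 to 8: plug, diameter 122, in the pot's mouth of 128; z 8 to 16: disc, diameter 138, resting on the rim (origin then at z = 64 in the pot's frame); z 16 to 50: upright black knob, diameter 26. Must be drawn 8 along the pot's axis to come free.
- lid_knob (a point): Grip point on the axis of the lid's knob, 22 above the lid's disc, 12 below the knob's top.
- cork_mat: Fixed brown cork mat, 180 x 180 x 8 thick, on the table; origin at the centre of its underside, its top at z = 8. The lid goes here.
- red_spool: Loose spool of red thread, standing on the green mat, 70 g. Height 50, white flanges of diameter 44 and thickness 8 at both ends, winding of diameter 39 between them, through bore of diameter 16 along its z axis. The same either way up. Origin: centre of its lower end.
- red_spool_mid (a point): Centre of the red spool, half way up its bore, 25 above its origin. It lies 31 above the pot's origin along the pot's z axis when the spool is home.
- blue_spool: Loose spool of blue thread of the same shape, standing on the green mat too, at least 70 from the red one's axis. Not to be disturbed.
- green_mat: Fixed green mat, 180 x 180 x 8 thick, on which both spools stand, its top at z = 8. Origin at the centre of its underside.
- glue_jar: Loose amber jar with a brass cap, diameter 60, height 85, standing beyond the pot; origin at the centre of its underside. Not to be disturbed.
- mallet: Loose mallet with a wooden handle and yellow head, lying between the robot and the pot, 56 high and 270 long; its head is a cylinder of diameter 56 and length 85. Origin on the table, below the middle of the mallet. Not to be disturbed.
There are look-alikes about, which are no part of the job. What is shaped like the red_spool but orange is not meant. Of the things shaped like the lid, the white one is meant.

How it is judged:
By the outcome, as a careful person would: the job done as asked, in the order asked, and still so for the second after the job is handed in, with the robot touching nothing.
It also fails if it takes over 64 s, if anything falls off the work surface, if the arm or the gripper's body presses on something with over 40 N, if the wrist force passes 120 N, or if a joint passes its speed limit or range.

## Working session

There is one attempt and no reset: what is moved stays moved. The work goes in short steps, Python scripts to look and compute and a tool call to move; the robot and the scene stay as the last step left them, time stands still between calls to the robot, and variables do not carry over. Pictures are saved under pics/ and viewed, at most 10 in all, crops included, and the job is handed in when it is done.

Besides the shell and the picture viewer there is one more tool, called as name([rows], argument=value, ...), one row to a line, values as JSON. apply_moves: Moves the arm, as the interface text tells. Its arguments: {"type":"object","properties":{"delta_pos":{"type":"array"},"twist":{"type":"array"},"gripper":{"type":"number"},"squeeze":{"type":"number"}},"required":["delta_pos","twist"]}

```bash
ls; mkdir -p pics
python3 - <<'E'
from plant import robot
import cv2,pickle,numpy as np
d={}
for n in("scene","top"):
    c=robot.read_camera(n);d[n]=c
    cv2.imwrite(f"pics/{n}0.png",c["frame"][:,:,::-1])
    print(n,c["vertical_fov"],c["cx"],c["cy"],np.round(c["R"],3).tolist(),np.round(c["t"],3))
pickle.dump(d,open("cam0.pkl","wb"))
s=robot.read_state();print(s)
E
```

```text
pics
scene 43.48568228779788 256.6504986845637 185.60338519002323 [[0.789, 0.614, 0.0], [0.529, -0.679, -0.509], [-0.313, 0.402, -0.861]] [-0.438 -0.283  1.522]
top 50.36574022835929 257.08848790960695 191.7234961420416 [[0.019, -1.0, 0.007], [-0.987, -0.02, -0.159], [0.159, -0.004, -0.987]] [-0.05   0.605  1.145]
{'t': 0.1, 'q': array([-1.19641541e+00,  1.31024037e-01,  1.48917467e+00,  7.69991735e-06,
        1.52302022e+00, -8.54185430e-02]), 'dq': array([ 0.00063882, -0.00142656, -0.00401461,  0.00175513, -0.0022154 ,
        0.00177063]), 'joint_torque': array([ 1.44492442e-03, -5.61341536e+01, -4.93096519e+01,  7.70200021e-02,
        2.90845212e-02, -4.72679210e-05]), 'tool_pos': array([ 0.26609478, -0.53722365,  0.23652678]), 'orientation': array([-3.05736705e+00, -7.15538231e-01,  3.55662783e-04]), 'force': array([ 0.04395444,  0.83032688, -0.32303365]), 'wrist_torque': array([-0.02881132,  0.00864652, -0.00845578]), 'gripper_force': 0.0, 'opening': 0.092679390055144}
```

View pics/scene0.png

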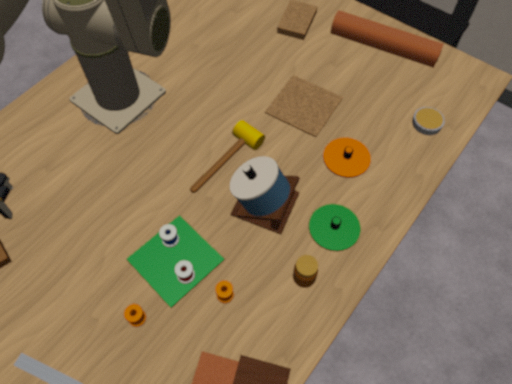

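View pics/top0.png

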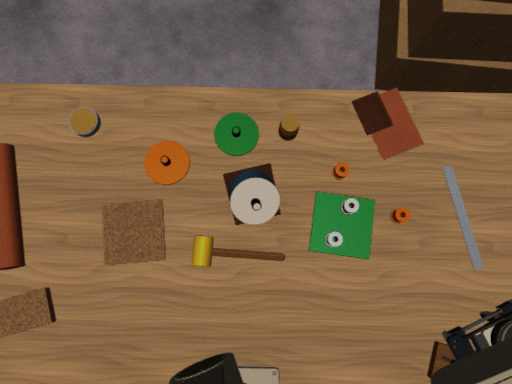

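Scene view: the white lid is on the leaning pot (258,185), with orange (347,157) and green (335,227) lid look-alikes. The two white-flanged spools on the green mat are at (168,235) and (185,271); the orange ones off the mat are not meant. I'll use crops to tell red from blue.

Run:
```python
import pickle,cv2,numpy as np
d=pickle.load(open("cam0.pkl","rb"))
def cr(n,x,y,w,h,s): 
    return cv2.resize(d[n]["frame"][y:y+h,x:x+w,::-1],None,fx=s,fy=s,interpolation=cv2.INTER_CUBIC)
# 2x2 montage, each 400x300
a=cr("scene",145,218,67,50,6)[:300,:400];a=cr("scene",140,220,80,60,5)
b=cr("top",305,190,80,60,5)
c=cr("scene",220,145,100,75,4); e=cr("top",210,160,80,60,5)
cv2.imwrite("pics/m1.png",np.vstack([np.hstack([a,b]),np.hstack([c,e])]))
```

```text
(no output)
```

View pics/m1.png

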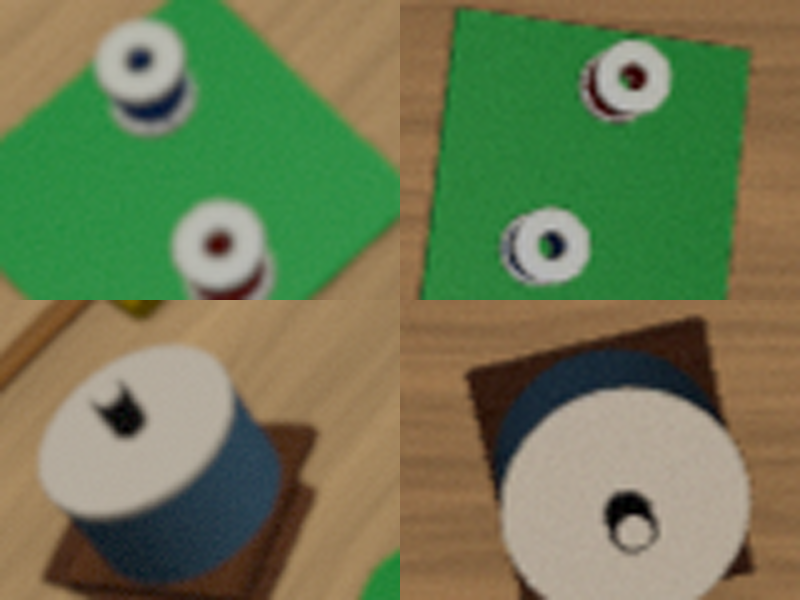

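The red-wound spool is at top (351,206) / scene (184,269). The blue one is at top (335,240) / scene (168,232). The only white lid is the one on the pot, and its knob leans towards the robot. Next I fit the lid disc in both views and locate the rest.

```bash
cat > h.py <<'E'
import numpy as np,cv2
from scipy.optimize import least_squares
def K(c):
    f=c["frame"].shape[0]/2/np.tan(np.radians(c["vertical_fov"]/2));return f
def proj(c,X):
    p=np.atleast_2d(X)@np.array(c["R"]).T+np.array(c["t"]);f=K(c)
    return np.c_[c["cx"]+f*p[:,0]/p[:,2],c["cy"]+f*p[:,1]/p[:,2]]
def ray(c,uv):
    f=K(c);R=np.array(c["R"]);d=R.T@np.array([(uv[0]-c["cx"])/f,(uv[1]-c["cy"])/f,1.]);return -R.T@np.array(c["t"]),d
def onz(c,uv,z):
    o,d=ray(c,uv);return o+d*(z-o[2])/d[2]
def tri(cs,uvs):
    A=np.zeros((3,3));b=np.zeros(3);M=[]
    for c,u in zip(cs,uvs):
        o,d=ray(c,u);d/=np.linalg.norm(d);P=np.eye(3)-np.outer(d,d);A+=P;b+=P@o;M.append((P,o))
    X=np.linalg.solve(A,b);return X,[np.linalg.norm(P@(X-o)) for P,o in M]
def blob(c,fn,seed):
    m=fn(c["frame"].astype(int)).astype(np.uint8)
    n,l,st,ce=cv2.connectedComponentsWithStats(m)
    k=l[seed[1],seed[0]];mm=(l==k).astype(np.uint8);
    ct=max(cv2.findContours(mm,cv2.RETR_EXTERNAL,cv2.CHAIN_APPROX_NONE)[0],key=cv2.contourArea)[:,0,:].astype(float)
    return mm,ct,st[k],ce[k]
E
python3 - <<'E'
import pickle;from h import *
d=pickle.load(open("cam0.pkl","rb"));T,S=d["top"],d["scene"]
white=lambda f:(f.min(2)>95)&(f.max(2)-f.min(2)<45)
cts=[]
for c,s in((T,(240,190)),(S,(262,190))):
    print("px",c["frame"][s[1],s[0]])
    mm,ct,st,ce=blob(c,white,s);print(st,ce);cts.append(cv2.convexHull(ct.astype(np.float32))[:,0,:])
a=np.linspace(0,2*np.pi,90)
def axis(p):
    return np.array([np.sin(p[4])*np.cos(p[3]),np.sin(p[4])*np.sin(p[3]),np.cos(p[4])])
def ring(o,ax,h,r):
    u=np.cross(ax,[0,1,0]);u/=np.linalg.norm(u);v=np.cross(ax,u)
    return o+ax*h+r*(np.outer(np.cos(a),u)+np.outer(np.sin(a),v))
def res(p,lo=72):
    ax=axis(p);out=[]
    X=np.vstack([ring(p[:3],ax,lo/1e3,.069),ring(p[:3],ax,.080,.069)])
    for c,ct in zip((T,S),cts):
        h=cv2.convexHull(proj(c,X).astype(np.float32))
        # contour pts lie ~0.4px inside the edge
        out+=[cv2.pointPolygonTest(h,(float(u),float(v)),True)-.4 for u,v in ct]
    return np.array(out)
p0=np.array([*onz(T,(255,190),.05),np.pi,np.pi/6])
r=least_squares(res,p0,loss="soft_l1",diff_step=1e-4,x_scale=[.01,.01,.01,.1,.1]);print("free",r.x,np.degrees(r.x[3:]),np.abs(r.fun).mean(),np.abs(r.fun).max())
r=least_squares(lambda q:res(np.r_[q,np.pi/6]),p0[:4],loss="soft_l1",diff_step=1e-4,x_scale=[.01,.01,.01,.1]);p=np.r_[r.x,np.pi/6]
print("fix30",r.x,np.degrees(r.x[3]),np.abs(r.fun).mean(),np.abs(r.fun).max())
ax=axis(p);print("knob",p[:3]+.102*ax,"tip",p[:3]+.06*ax,"axis",ax)
print("knobtop px",proj(T,p[:3]+.114*ax),proj(S,p[:3]+.114*ax))
for n,u,v in(("red",(351.4,205.6),(183.8,269.4)),("blue",(335.0,239.2),(168.0,232.0))):
    print(n,tri((T,S),(u,v)),onz(T,u,.058),onz(S,v,.058))
print("cork",onz(T,(134,232.5),.008),onz(S,(304,104),.008))
for u in((103,203),(163,200),(166,262),(104,265)):print(onz(T,u,.008))
for n,u in(("jar",(289,122)),("mallet head",(203,251)),("handle end",(284,257)),("greenlid",(237,133))):print(n,onz(T,u,.03))
E
```

```text
px [179 168 150]
[ 230  178   50   47 1775] [254.45183099 200.53746479]
px [179 170 156]
[ 230  156   49   43 1458] [254.00411523 177.58161866]
free [ 0.60549799 -0.02292223  0.05386602  3.36896262  0.51664286] [193.02733933  29.60145533] 0.21094378090671978 0.7581738163810681
fix30 [ 0.60588708 -0.02258838  0.0540899   3.37534112] 193.3928003807356 0.22040893641424486 0.7478042489055694
knob [ 0.55627402 -0.03440129  0.14242449] tip [ 0.57670293 -0.02953715  0.10605143] axis [-0.4864025  -0.11581283  0.8660254 ]
knobtop px [[256.09336845 206.11860002]] [[246.23193334 167.30195958]]
red (array([ 0.57120819, -0.31187036,  0.05075818]), [np.float64(0.0014628833943793524), np.float64(0.0014628833943790913)]) [ 0.56930185 -0.31126726  0.058     ] [ 0.57481969 -0.31226408  0.058     ]
blue (array([ 0.47292201, -0.26264946,  0.0532133 ]), [np.float64(0.001324619437257253), np.float64(0.0013246194372573802)]) [ 0.47182392 -0.26272371  0.058     ] [ 0.47600551 -0.26287759  0.058     ]
cork [0.48249744 0.32498883 0.008     ] [0.48629392 0.3285395  0.008     ]
[0.56891694 0.4237901  0.008     ]
[0.58159215 0.24441907 0.008     ]
[0.39800218 0.22539067 0.008     ]
[0.38590969 0.40639963 0.008     ]
jar [ 0.82668958 -0.13156292  0.03      ]
mallet head [0.43175122 0.11533041 0.03      ]
handle end [ 0.41903312 -0.11973082  0.03      ]
greenlid [0.78849045 0.02631634 0.03      ]
```

apply_moves([
  [0,0,-1.5],
  [0,0,-1.5],
  [3.5,-3.5,0],
  [4,-4.2,0],
  [4,-4.2,0],
  [4,-4.2,0],
  [4,-4.2,0],
  [4,-4.2,0],
], twist=[0.113,0.113,0,0,0,0,0,0], gripper=9.3)

```text
t: 1.1
tool_pos: [0.4386, -0.2431, 0.2671]
orientation: [-3.12, -0.366, 0.0]
force: [0.7, -0.2, -0.5]
opening: 0.0927
gripper_force: 0.0
```

```bash
cat > g.py <<'E'
import sys,numpy as np
from scipy.spatial.transform import Rotation as Ro
from plant import robot
s=robot.read_state();R=Ro.from_rotvec(s["orientation"]).as_matrix()
print("t",round(s["t"],2),"p",np.round(s["tool_pos"],4),"x-ang",round(float(np.degrees(np.arctan2(R[1,0],R[0,0]))),2),"z",np.round(R[:,2],3),"F",np.round(s["force"],1),"op",round(s["opening"],4),"gf",round(s["gripper_force"],1),"q6",round(s["q"][5],2))
for a in sys.argv[1:]:
    t=np.array(eval(a));print(a,"-> tool cm",np.round(R.T@(t-s["tool_pos"])*100,2))
E
python3 g.py "[.5543,-.0349,.26]" "[.5543,-.0349,.146]"
```

```text
t 1.1 p [ 0.4386 -0.2431  0.2671] x-ang 13.38 z [-0.  0. -1.] F [ 0.7 -0.2 -0.5] op 0.0927 gf 0.0 q6 0.73
[.5543,-.0349,.26] -> tool cm [ 16.08 -17.57   0.71]
[.5543,-.0349,.146] -> tool cm [ 16.08 -17.57  12.11]
```

apply_moves([
  [4,-4.2,0],
  [4,-4.2,0],
  [4,-4.2,0],
  [3,-3.5,0],
  [0,0,0],
  [0,0,0],
], twist=[0,0,0,0,0,0])

```text
t: 1.85
tool_pos: [0.5464, -0.0538, 0.2669]
orientation: [3.12, 0.367, -0.002]
force: [-0.7, 0.5, -0.5]
opening: 0.093
gripper_force: 0.0
```

```bash
python3 g.py "[.5543,-.0349,.26]" "[.5543,-.0349,.146]"
python3 - <<'E'
from plant import robot
from h import *
c=robot.read_camera("wrist")
ax=np.array([-.4864,-.1158,.866]);p=np.array([.6059,-.0226,.0541])
for h in(.080,.102,.114):print(h,proj(c,p+h*ax))
im=cv2.resize(c["frame"][:,:,::-1],None,fx=1.5,fy=1.5);cv2.imwrite("pics/w1.png",im)
E
```

```text
t 1.85 p [ 0.5464 -0.0538  0.2669] x-ang 13.43 z [-0.001 -0.    -1.   ] F [-0.7  0.5 -0.5] op 0.093 gf 0.0 q6 1.15
[.5543,-.0349,.26] -> tool cm [ 1.21 -1.66  0.69]
[.5543,-.0349,.146] -> tool cm [ 1.23 -1.66 12.09]
0.08 [[240.90324643 158.45914869]]
0.102 [[239.90064807 175.66806553]]
0.114 [[239.30525146 185.88764197]]
```

View pics/w1.png

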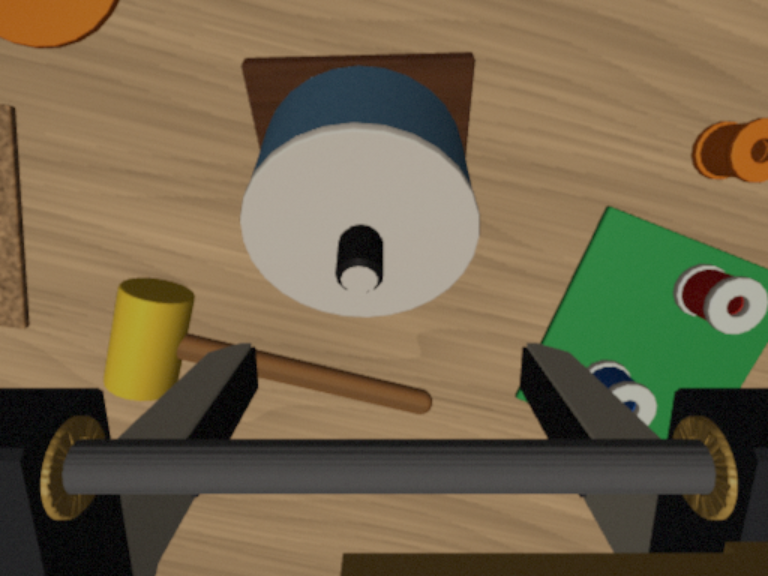

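The wrist view shows the knob top at (239,185) in camera pixels, and the fit predicted (239,186), so the fit holds. I descend onto the knob.

apply_moves([
  [1.2,-1.7,2],
  [0,0,3],
  [0,0,3],
  [0,0,2.5],
  [0,0,1.5],
  [0,0,0],
  [0,0,0],
], twist=[0,0,0,0,0,0,0])

```text
t: 2.78
tool_pos: [0.5551, -0.0344, 0.1484]
orientation: [3.12, 0.366, 0.002]
force: [0.7, 0.2, -0.9]
opening: 0.0929
gripper_force: 0.0
```

```bash
python3 g.py "[.5543,-.0349,.146]"
```

```text
t 2.77 p [ 0.5551 -0.0344  0.1484] x-ang 13.38 z [ 0.001 -0.    -1.   ] F [ 0.7  0.2 -0.9] op 0.0929 gf 0.0 q6 1.18
[.5543,-.0349,.146] -> tool cm [-0.09  0.03  0.24]
```

Close on the knob with a firm grip.

apply_moves([
  [0,0,0.1],
  [0,0,0],
  [0,0,0],
  [0,0,0],
  [0,0,0],
  [0,0,0],
  [0,0,0],
  [0,0,0],
], twist=[0,0,0,0,0,0,0,0], gripper=1.5, squeeze=40)

```text
t: 3.78
tool_pos: [0.5544, -0.0343, 0.1464]
orientation: [3.12, 0.366, -0.0]
force: [0.4, -1.8, -0.5]
opening: 0.0248
gripper_force: 40.0
```

apply_moves([
  [-0.25,0,-0.43],
  [-0.25,0,-0.43],
  [-0.25,0,-0.43],
  [-0.5,0,-0.87],
  [-0.5,0,-0.87],
  [0,0,-2],
  [0,0,-3],
  [0,0,-3],
], twist=[0,0,0,0,0,0,0,0])

```text
t: 4.78
tool_pos: [0.5376, -0.0383, 0.2591]
orientation: [3.12, 0.366, 0.002]
force: [0.8, -0.4, -2.1]
opening: 0.0247
gripper_force: 40.0
```

```bash
python3 g.py "[.484,.327,.20]"
python3 - <<'E'
from plant import robot
from h import *
a=robot.read_camera("wrist")["frame"][:,:,::-1]; b=robot.read_camera("scene")["frame"][:,:,::-1]
cv2.imwrite("pics/w2.png",np.hstack([cv2.resize(a,(400,300)),cv2.resize(b[70:250,150:390],(400,300))]))
E
```

```text
t 4.78 p [ 0.5376 -0.0383  0.2591] x-ang 13.39 z [ 0.001 -0.    -1.   ] F [ 0.8 -0.4 -2.1] op 0.0247 gf 40.0 q6 1.17
[.484,.327,.20] -> tool cm [  3.24 -36.78   5.9 ]
```

View pics/w2.png

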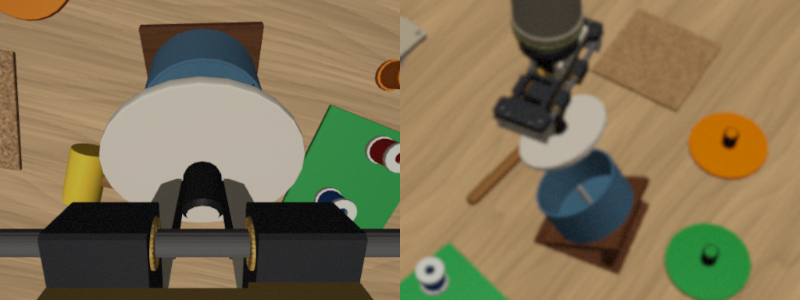

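The wrist and scene views show the lid off the pot, held tilted in the gripper. The spindle is visible inside the pot. I carry the lid to the cork mat.

apply_moves([
  [0,-2.5,0],
  [0,-4.5,0],
  [0,-5.5,0],
  [0,-5.5,0],
  [0,-5.5,0],
  [0,-5.5,0],
  [0,-4.5,0],
  [0,-2.5,0],
], twist=[0,0,0,0,0,0,0,0])

```text
t: 5.88
tool_pos: [0.4528, 0.314, 0.2559]
orientation: [-3.12, -0.37, 0.002]
force: [0.0, -0.5, -2.8]
opening: 0.0253
gripper_force: 40.0
```

apply_moves([
  [0,0,2],
  [0,0,4],
  [0,0,4],
  [0,0,3],
  [0,0,2],
  [0,0,0],
  [0,0,0],
], twist=[0,0,0,0,0,0,0])

```text
t: 6.75
tool_pos: [0.4549, 0.3121, 0.1079]
orientation: [-3.12, -0.366, -0.002]
force: [0.8, 0.3, -1.8]
opening: 0.0249
gripper_force: 40.0
```

```bash
python3 g.py "[.456,.320,.095]" "[.456,.320,.077]"
```

```text
t 6.75 p [0.4549 0.3121 0.1079] x-ang 13.38 z [ 0.001  0.001 -1.   ] F [ 0.8  0.3 -1.8] op 0.0249 gf 40.0 q6 1.85
[.456,.320,.095] -> tool cm [ 0.29 -0.74  1.29]
[.456,.320,.077] -> tool cm [ 0.29 -0.74  3.09]
```

apply_moves([
  [0.3,-0.7,1],
  [0,0,1],
  [0,0,0.4],
  [0,0,0.3],
  [0,0,0.2],
  [0,0,0.2],
  [0,0,0],
  [0,0,0],
], twist=[0,0,0,0,0,0,0,0])

```text
t: 7.75
tool_pos: [0.456, 0.3197, 0.0766]
orientation: [-3.12, -0.366, -0.002]
force: [1.6, -0.9, 4.2]
opening: 0.0251
gripper_force: 40.0
```

Edge contact, about 6 N. I ease the grip and roll the lid flat along the arc.

apply_moves([
  [0,0,0],
  [0,0,0],
  [0.37,0,0.22],
  [0.37,0,0.22],
  [0.37,0,0.22],
  [0.33,0,0.28],
  [0,0,0],
  [0,0,0],
], twist=[0,0,0,0,0,0,0,0], squeeze=5)

```text
t: 8.75
tool_pos: [0.4689, 0.3226, 0.0659]
orientation: [3.12, 0.366, -0.002]
force: [-0.8, 0.8, -2.7]
opening: 0.0255
gripper_force: 5.0
```

```bash
python3 g.py "[.484,.3265,.050]"
python3 - <<'E'
from plant import robot
from h import *
a=robot.read_camera("wrist")["frame"][:,:,::-1]; b=robot.read_camera("scene")["frame"][:,:,::-1]
cv2.imwrite("pics/w3.png",np.hstack([cv2.resize(a,(400,300)),cv2.resize(b[40:160,230:390],(400,300))]))
E
```

```text
t 8.75 p [0.4689 0.3226 0.0659] x-ang 13.4 z [-0.001 -0.001 -1.   ] F [-0.8  0.8 -2.7] op 0.0255 gf 5.0 q6 1.85
[.484,.3265,.050] -> tool cm [ 1.56 -0.03  1.59]
```

View pics/w3.png

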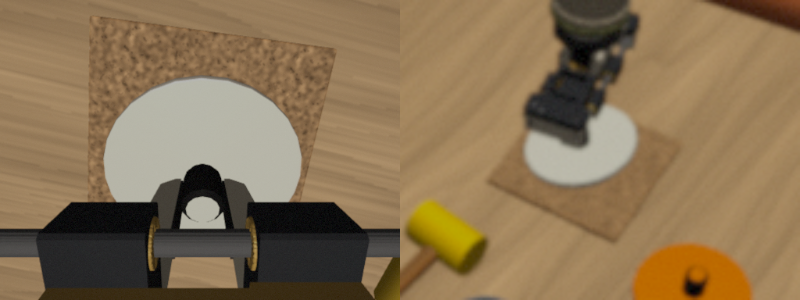

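The lid has swung nearly level and is hanging in the light grip. I centre it and lower it.

apply_moves([
  [0.5,0,0.1],
  [0.5,0,0.2],
  [0.5,0,0.2],
  [0,0,0.3],
  [0,0,0.2],
  [0,0,0.2],
  [0,0,0],
  [0,0,0],
], twist=[0,0,0,0,0,0,0,0])

```text
t: 9.85
tool_pos: [0.4836, 0.3262, 0.0542]
orientation: [3.12, 0.366, -0.001]
force: [0.1, 0.4, -1.8]
opening: 0.0261
gripper_force: 5.0
```

apply_moves([
  [0,0,0.1],
  [0,0,0.1],
  [0,0,0.1],
  [0,0,0],
  [0,0,0],
], twist=[0,0,0,0,0])

```text
t: 10.48
tool_pos: [0.4843, 0.3264, 0.0521]
orientation: [-3.12, -0.366, -0.001]
force: [-1.8, -0.8, 4.9]
opening: 0.0255
gripper_force: 5.0
```

apply_moves([
  [0,0,0.1],
  [0,0,0.1],
  [0,0,0],
  [0,0,0],
], twist=[0,0,0,0])

```text
t: 10.98
tool_pos: [0.4848, 0.3265, 0.0505]
orientation: [-3.12, -0.366, -0.003]
force: [0.4, -2.0, 6.3]
opening: 0.026
gripper_force: 5.0
```

apply_moves([
  [0,0,0],
  [0,0,0],
  [0,0,0],
  [0,0,0],
  [0,0,0],
], twist=[0,0,0,0,0], gripper=9.3)

```text
t: 11.6
tool_pos: [0.4839, 0.3262, 0.0493]
orientation: [3.12, 0.366, -0.0]
force: [0.3, -0.5, -0.4]
opening: 0.0714
gripper_force: 0.0
```

apply_moves([
  [0,0,-2],
  [0,0,-4],
  [0,0,-4],
  [0,0,-4],
  [0,0,-3],
], twist=[0,0,0,0,0])

```text
t: 12.22
tool_pos: [0.4846, 0.3266, 0.2234]
orientation: [-3.119, -0.366, -0.005]
force: [-0.1, 0.4, -0.9]
opening: 0.0931
gripper_force: 0.0
```

```bash
python3 g.py "[.571,-.312,.22]"
python3 - <<'E'
from plant import robot
from h import *
import pickle
C={n:robot.read_camera(n) for n in("wrist","top","scene")};pickle.dump(C,open("cam1.pkl","wb"))
a=C["wrist"]["frame"][:,:,::-1]; t=C["top"]["frame"][:,:,::-1]; b=C["scene"]["frame"][:,:,::-1]
g=lambda i:cv2.resize(i,(400,300),interpolation=cv2.INTER_CUBIC)
cv2.imwrite("pics/w4.png",np.vstack([np.hstack([g(a),g(b[40:160,230:390])]),np.hstack([g(t[150:240,200:320]),g(b[145:235,210:330])])]))
E
```

```text
t 12.22 p [0.4846 0.3266 0.2234] x-ang 13.4 z [ 0.003  0.002 -1.   ] F [-0.1  0.4 -0.9] op 0.0931 gf 0.0 q6 1.84
[.571,-.312,.22] -> tool cm [-6.39 64.13  0.26]
```

View pics/w4.png

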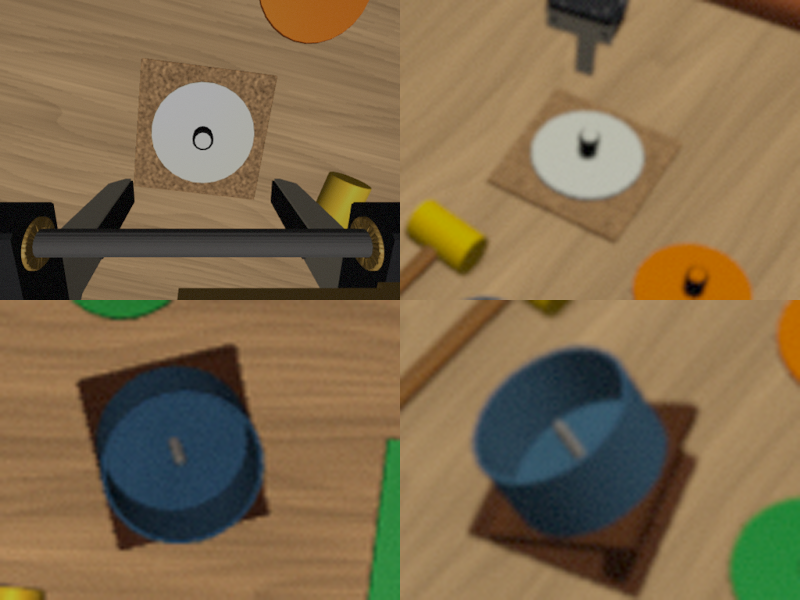

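The views show the lid flat on the cork mat, centred and knob up. The spindle is clear in the pot. Next is the red spool.

apply_moves([
  [0,3,0],
  [0,5.5,0],
  [0,6,0],
  [0,6,0],
  [-1,6,0],
  [-1,6,0],
  [-1,6,0],
  [-1,6,0],
], twist=[0,0,0,0,0,0,0,0])

```text
t: 13.38
tool_pos: [0.5473, -0.1176, 0.2182]
orientation: [-3.119, -0.366, 0.002]
force: [1.2, -0.1, 0.4]
opening: 0.0927
gripper_force: 0.0
```

apply_moves([
  [-1,5.5,0],
  [-1,5,0],
  [0,4,0],
  [0,2,0],
  [0,0,2],
  [0,0,0],
  [0,0,0],
], twist=[0,0,0,0,0,0,0])

```text
t: 14.25
tool_pos: [0.5665, -0.2796, 0.1985]
orientation: [-3.119, -0.368, 0.002]
force: [0.1, -0.6, -0.2]
opening: 0.0928
gripper_force: 0.0
```

```bash
python3 g.py "[.571,-.312,.12]"
python3 - <<'E'
from plant import robot
from h import *
import pickle
C=pickle.load(open("cam1.pkl","rb"))
ax=np.array([-.4864,-.1158,.866]);p=np.array([.6059,-.0226,.0541])
for n in("top","scene"):
    q=proj(C[n],np.array([p+.006*ax,p+.06*ax]));o,s=((200,150),400/120) if n=="top" else ((210,145),400/120)
    print(n,"crop px base,tip",(q-o)*s)
c=robot.read_camera("wrist");print(proj(c,np.array([.571,-.312,.058])))
cv2.imwrite("pics/w5.png",cv2.resize(c["frame"][:,:,::-1],None,fx=1.5,fy=1.5))
E
```

```text
t 14.25 p [ 0.5665 -0.2796  0.1985] x-ang 13.46 z [-0.001  0.001 -1.   ] F [ 0.1 -0.6 -0.2] op 0.0928 gf 0.0 q6 0.8
[.571,-.312,.12] -> tool cm [-0.31  3.27  7.84]
top crop px base,tip [[173.29235006 140.15424275]
 [179.83729643 162.55749893]]
scene crop px base,tip [[184.57776546 161.94643222]
 [153.5678158  119.37124108]]
[[297.46559349 191.14972468]]
```

View pics/w5.png

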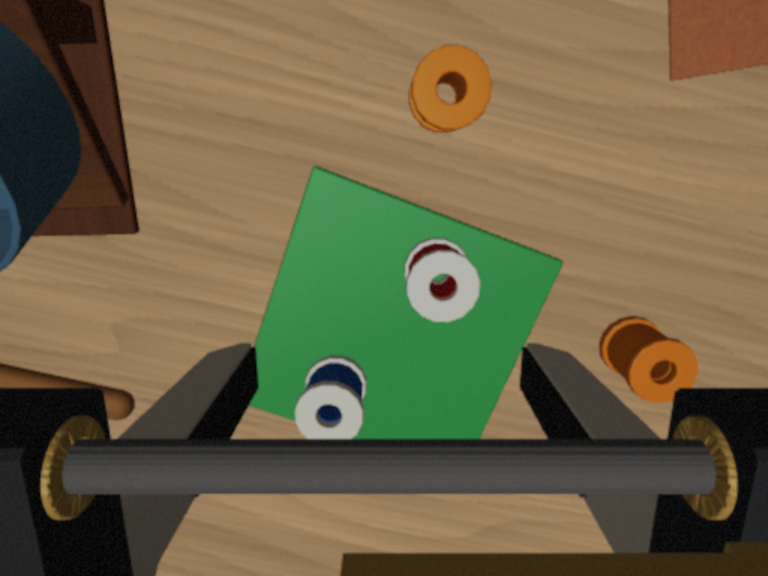

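The red spool's flange centre is at (295,191) in camera pixels, about 2 mm off the prediction, so I correct for that. The orange spools lie outside the green mat. I descend.

apply_moves([
  [-0.3,3.0,1],
  [0,0.1,3],
  [0,0,4],
  [0,0,3.5],
  [0,0,2],
  [0,0,1],
  [0,0,0],
  [0,0,0],
], twist=[0,0,0,0,0,0,0,0])

```text
t: 15.3
tool_pos: [0.5722, -0.3125, 0.0561]
orientation: [3.118, 0.366, 0.003]
force: [-0.0, -0.0, -0.3]
opening: 0.0931
gripper_force: 0.0
```

```bash
python3 g.py "[.5705,-.310,.052]"
```

```text
t 15.3 p [ 0.5722 -0.3125  0.0561] x-ang 13.4 z [ 0.002 -0.001 -1.   ] F [-0.  -0.  -0.3] op 0.0931 gf 0.0 q6 0.76
[.5705,-.310,.052] -> tool cm [-0.11 -0.28  0.41]
```

apply_moves([
  [-0.1,-0.3,0.4],
  [0,0,0],
  [0,0,0],
], twist=[0,0,0])

```text
t: 15.68
tool_pos: [0.5695, -0.3092, 0.0505]
orientation: [3.12, 0.366, 0.0]
force: [-0.7, -0.6, -0.2]
opening: 0.0929
gripper_force: 0.0
```

apply_moves([
  [0,0,0],
  [0,0,0],
  [0,0,0],
  [0,0,0],
  [0,0,0],
  [0,0,0],
], twist=[0,0,0,0,0,0], gripper=3.5, squeeze=20)

```text
t: 16.42
tool_pos: [0.5695, -0.3093, 0.0504]
orientation: [3.12, 0.366, 0.0]
force: [-0.3, -1.4, -0.5]
opening: 0.0428
gripper_force: 20.0
```

```bash
python3 g.py
```

```text
t 16.43 p [ 0.5695 -0.3093  0.0504] x-ang 13.39 z [ 0. -0. -1.] F [-0.3 -1.4 -0.5] op 0.0428 gf 20.0 q6 0.76
```

Gripped. I now pivot the spool in a light grip against the mat, so that it tilts about 30° to match the spindle.

apply_moves([
  [-0.38,0,-0.13],
  [-0.38,0,-0.12],
  [-0.4,0,-0.1],
  [-0.4,0,-0.06],
  [-0.42,0,-0.02],
  [-0.42,0,-0.02],
  [-0.3,0,0],
  [0,0,0],
], twist=[0,0,0,0,0,0,0,0], squeeze=8)

```text
t: 17.42
tool_pos: [0.543, -0.3156, 0.0548]
orientation: [-3.12, -0.366, 0.0]
force: [-0.1, -0.3, 0.1]
opening: 0.0428
gripper_force: 8.0
```

apply_moves([
  [0,0,0],
  [0,0,-2],
  [0,0,-5],
  [0,0,-5],
  [0,0,-4],
  [0,0,-2],
  [0,0,0],
], twist=[0,0,0,0,0,0,0], squeeze=25)

```text
t: 18.3
tool_pos: [0.5441, -0.316, 0.237]
orientation: [3.118, 0.366, 0.004]
force: [-0.1, 0.5, -1.9]
opening: 0.0429
gripper_force: 25.0
```

```bash
python3 g.py
python3 - <<'E'
from plant import robot
from h import *
C={n:robot.read_camera(n) for n in("wrist","top","scene")}
p=robot.read_state()["tool_pos"]
g=lambda i:cv2.resize(i,(400,300),interpolation=cv2.INTER_CUBIC)
L=[g(C["wrist"]["frame"][:,:,::-1])]
for n in("scene","top"):
    u,v=proj(C[n],p)[0].astype(int);u=max(u,40);v=max(30,v);L.append(g(C[n]["frame"][v-30:v+30,u-40:u+40,::-1]))
w=C["wrist"]["frame"][:,:,::-1]
u,v=proj(C["wrist"],p)[0];print(u,v);L.append(g(w[204:384,136:376]))
cv2.imwrite("pics/w6.png",np.vstack([np.hstack(L[:2]),np.hstack(L[2:])]))
E
```

```text
t 18.3 p [ 0.5441 -0.316   0.237 ] x-ang 13.4 z [ 0.003 -0.002 -1.   ] F [-0.1  0.5 -1.9] op 0.0429 gf 25.0 q6 0.73
257.93450304144477 259.46257659851176
```

View pics/w6.png

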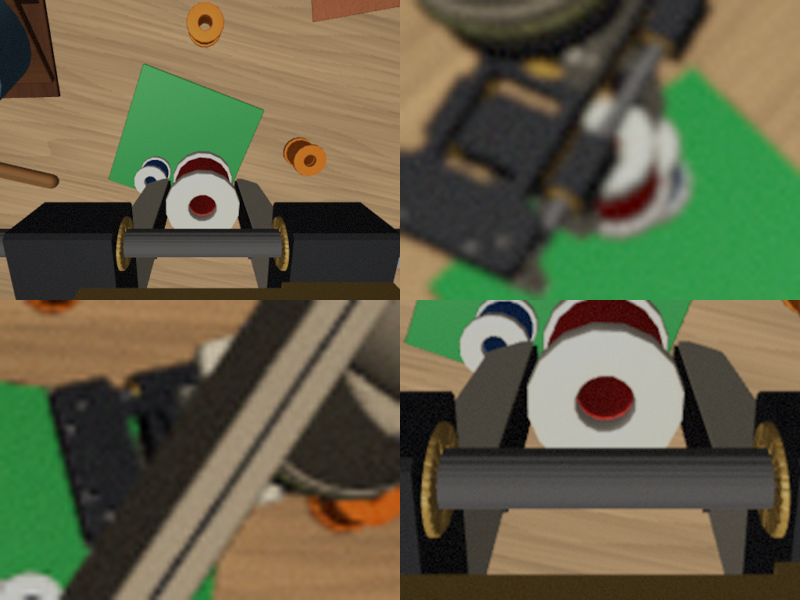

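Run:
```python
from plant import robot
from h import *
from scipy.spatial.transform import Rotation as Ro
s=robot.read_state();c=robot.read_camera("wrist");R=Ro.from_rotvec(s["orientation"]).as_matrix();p=s["tool_pos"]
cv2.imwrite("pics/w7raw.png",c["frame"][:,:,::-1])
a=np.linspace(0,2*np.pi,100)
for th in(0,10,20,25,30,35,40):
  t=np.radians(th);ax=R@np.array([-np.sin(t),0,-np.cos(t)]);u=R@np.array([np.cos(t),0,-np.sin(t)]);v=R[:,1]
  ring=lambda h,r:proj(c,p+ax*(h-.0424)+r*(np.outer(np.cos(a),u)+np.outer(np.sin(a),v)))
  b=ring(.05,.008);f=ring(.05,.022);l=ring(0,.022)
  print(th,"bore c",np.round((b.min(0)+b.max(0))/2,1),"wh",np.round(np.ptp(b,axis=0),1),"flange top",round(f[:,1].min(),1),"w",round(np.ptp(f[:,0]),1),"low flange top",round(l[:,1].min(),1))
m=c["frame"].astype(int)
for r in range(150,300,3):print(r,m[r,259],end=";")
```

```text
0 bore c [261.2 268.6] wh [35.3 32. ] flange top 223.1 w 97.2 low flange top 193.0
10 bore c [261.2 271. ] wh [35.2 28.4] flange top 229.7 w 97.0 low flange top 182.9
20 bore c [261.2 273.1] wh [35.1 23.9] flange top 237.7 w 96.7 low flange top 174.3
25 bore c [261.2 274. ] wh [35.  21.3] flange top 242.2 w 96.6 low flange top 170.6
30 bore c [261.2 274.9] wh [34.9 18.6] flange top 246.9 w 96.4 low flange top 167.3
35 bore c [261.2 275.6] wh [34.8 15.7] flange top 251.7 w 96.2 low flange top 164.6
40 bore c [261.2 276.3] wh [34.7 12.8] flange top 256.7 w 95.9 low flange top 162.4
150 [ 64 149  81];153 [ 66 149  83];156 [ 61 146  79];159 [ 66 149  82];162 [ 62 147  80];165 [ 58 145  77];168 [ 59 145  78];171 [ 60 145  77];174 [ 61 145  78];177 [ 60 145  77];180 [ 60 146  77];183 [ 62 146  78];186 [ 58 144  77];189 [ 60 145  77];192 [ 58 144  75];195 [98 94 85];198 [190 189 183];201 [153 146 144];204 [70 19 11];207 [68 12 12];210 [67  6  5];213 [68 11 10];216 [71 18 17];219 [85 82 73];222 [141 137 130];225 [189 189 182];228 [189 189 184];231 [190 190 184];234 [190 190 183];237 [189 188 181];240 [190 190 181];243 [189 189 180];246 [189 189 179];249 [156 145 134];252 [69 16 12];255 [69 16 12];258 [67  2  1];261 [68  4  8];264 [70 12 13];267 [72 12  8];270 [70  7  7];273 [93 12 12];276 [92 71 65];279 [86 81 73];282 [127 121 112];285 [188 189 181];288 [188 188 178];291 [188 188 179];294 [24 25 27];297 [42 40 40];
```

The wrist view shows the spool held essentially vertical: flange top at row 220, lower flange at row 195, about 1.5 mm ahead of the TCP. So the pre-tilt did not hold. I'll let the spindle align it in a light grip instead.

apply_moves([
  [1,-2.5,0],
  [1.8,-4.6,0],
  [1.8,-5,0],
  [1.8,-5,0],
  [1.8,-5,0],
  [1,-3,0],
  [0.8,-2,0],
  [0,0,0],
], twist=[0,0,0,0,0,0,0,0])

```text
t: 19.5
tool_pos: [0.5775, -0.0276, 0.2337]
orientation: [-3.119, -0.369, 0.003]
force: [0.5, -1.3, -1.1]
opening: 0.0425
gripper_force: 25.0
```

apply_moves([
  [0,0,0.5],
  [0,0,1],
  [0,0,0],
  [0,0,0],
], twist=[0,0,0,0])

```text
t: 20.0
tool_pos: [0.5776, -0.0292, 0.2196]
orientation: [-3.12, -0.365, 0.001]
force: [0.0, 0.3, -1.0]
opening: 0.0424
gripper_force: 25.0
```

```bash
python3 g.py "[.5791,-.0289,.163]"
```

```text
t 20.0 p [ 0.5776 -0.0292  0.2196] x-ang 13.35 z [-0.  0. -1.] F [ 0.   0.3 -1. ] op 0.0424 gf 25.0 q6 1.2
[.5791,-.0289,.163] -> tool cm [0.15 0.01 5.66]
```

apply_moves([
  [0.1,0,1.5],
  [0,0,2.2],
  [0,0,2],
  [0,0,0.8],
  [0,0,0.4],
  [0,0,0.2],
  [0,0,0],
  [0,0,0],
], twist=[0,0,0,0,0,0,0,0], squeeze=15)

```text
t: 21.0
tool_pos: [0.5791, -0.0285, 0.1495]
orientation: [3.12, 0.366, 0.002]
force: [0.6, 0.4, -1.4]
opening: 0.0429
gripper_force: 15.0
```

apply_moves([
  [0,0,0.2],
  [0,0,0.2],
  [0,0,0.2],
  [0,0,0],
  [0,0,0],
], twist=[0,0,0,0,0])

```text
t: 21.62
tool_pos: [0.5787, -0.0284, 0.1428]
orientation: [-3.12, -0.366, 0.0]
force: [0.4, -0.5, -0.9]
opening: 0.0427
gripper_force: 15.0
```

No contact below tip height, so the tip is in the bore. I go on a little vertically, then along the spindle axis with a light grip.

apply_moves([
  [0,0,0.2],
  [0,0,0.2],
  [0.1,0,0.2],
  [0.15,0,0.26],
  [0.15,0,0.26],
  [0,0,0],
  [0,0,0],
], twist=[0,0,0,0,0,0,0], squeeze=6)

```text
t: 22.5
tool_pos: [0.5823, -0.0276, 0.1313]
orientation: [-3.12, -0.366, 0.001]
force: [-1.4, -1.3, -2.3]
opening: 0.0433
gripper_force: 6.0
```

apply_moves([
  [0.15,0,0.26],
  [0.15,0,0.26],
  [0.15,0,0.26],
  [0,0,0],
  [0,0,0],
], twist=[0,0,0,0,0])

```text
t: 23.12
tool_pos: [0.5882, -0.0263, 0.1254]
orientation: [3.12, 0.367, 0.005]
force: [-1.0, 1.1, 6.0]
opening: 0.0427
gripper_force: 6.0
```

```bash
python3 g.py
```

```text
t 23.12 p [ 0.5882 -0.0263  0.1254] x-ang 13.4 z [ 0.003  0.    -1.   ] F [-1.   1.1  6. ] op 0.0427 gf 6.0 q6 1.2
```

```bash
cat > w.py <<'E'
from plant import robot
from h import *
c=robot.read_camera("wrist")["frame"].astype(int)
cv2.imwrite("pics/wl.png",c[:,:,::-1].astype(np.uint8))
for x in(225,259,295):
    print(x,"".join("W" if m.min()>130 else "R" if m[0]>2*m[1]+5 and m[0]>40 else "B" if m[2]>m[0]+15 else "." for m in c[150:300:2,x]))
E
python3 w.py
```

```text
225 BBBBBBBBBBBBBBBBBBBBBBBBBBBBBBBBBBBBBBBBWWWWWWW..WWWWWWWWWWWWWWWWWWWWWWW...
259 BBBBBBBBBBBBBBBBBBBBBBBBWWWWW..WWWRRRRRR...WWWWWWWWWWWWWWRRRRRRRRRRRRRR....
295 BBBBBBBBBBBBBBBBBBBBBBBBBBBBBBBBBBBBBBBBBBBWWWWWW.WWWWWWWWWWWWWWWWWWWWWW...
```

Run:
```python
from plant import robot
from h import *
from scipy.spatial.transform import Rotation as Ro
s=robot.read_state();c=robot.read_camera("wrist");R=Ro.from_rotvec(s["orientation"]).as_matrix();p=s["tool_pos"]
a=np.linspace(0,2*np.pi,200)
ax0=np.array([-.4864,-.1158,.866]);P=np.array([.6059,-.0226,.0541])
print("spindle tip/base px",proj(c,np.array([P+.06*ax0,P+.03*ax0,P+.006*ax0])).round(1).tolist())
def f(q):
  t=q[0];ax=R@np.array([-np.sin(t),0,-np.cos(t)]);u=R@np.array([np.cos(t),0,-np.sin(t)]);v=R[:,1]
  o=p+R[:,0]*q[1]-R[:,2]*q[2]
  ring=lambda h,r:proj(c,o+ax*(h-.0424)+r*(np.outer(np.cos(a),u)+np.outer(np.sin(a),v)))
  F=ring(.05,.022);b=ring(.05,.008)
  return np.array([F[:,1].min(),b[:,1].min(),b[:,1].max(),ring(0,.022)[:,1].min(),np.ptp(F[:,0]),np.ptp(b[:,0])])
for low in(198,212):
  r=least_squares(lambda q:np.r_[(f(q)[[0,1,3]]-[236,264,low])],[.2,0,0],x_scale=[.1,.005,.005]);print(low,np.degrees(r.x[0]),r.x[1:]*1e3,f(r.x).round(1))
m=c["frame"].astype(int)
for r in range(196,300,4):print(r,m[r,259].tolist(),end=" ")
for r in(244,256,276,284):print("\n",r,"".join("W" if m[r,x].min()>130 else "R" if m[r,x,0]>2*m[r,x,1]+5 else "." for x in range(195,325)))
```

```text
spindle tip/base px [[261.8, 265.0], [261.5, 222.2], [261.3, 193.9]]
198 3.4741646935172867 [-5.48512584 -1.10694806] [236.  264.  294.  198.   95.6  34.7]
212 -5.277691114693038 [-11.06983631  -8.57812508] [236.  264.  295.  212.   90.6  33. ]
196 [87, 122, 145] 200 [162, 157, 149] 204 [161, 155, 148] 208 [139, 134, 125] 212 [228, 228, 219] 216 [170, 153, 153] 220 [95, 22, 20] 224 [94, 18, 17] 228 [93, 17, 14] 232 [113, 106, 97] 236 [235, 234, 226] 240 [233, 234, 231] 244 [234, 234, 231] 248 [235, 234, 230] 252 [235, 235, 229] 256 [234, 234, 227] 260 [233, 233, 225] 264 [94, 20, 17] 268 [94, 20, 18] 272 [96, 16, 17] 276 [93, 14, 14] 280 [94, 20, 21] 284 [93, 15, 15] 288 [110, 18, 19] 292 [83, 79, 74] 296 [47, 46, 44] 
 244 ..........................WWWW....WWWWWWWWWWWWWWWWWWWWWWWWWWWWWWWWWWWWWWWWWWWWWWWWWWWWWWWWWWWWW....WWWW...........................

 256 ...................R..WWWWWWWWWWWWWWWWWWWWWWWWWWWWWWWWWWWWWWWWWWWWWWWWWWWWWWWWWWWWWWWWWWWWWWWWWWWWWWWWWWWWW.......................

 276 ................WWWWWWWWWWWWWWWWWWWWWWWWWWWWWW..RRRRRRRRRRRRRRRRRRRRRRRRRRRRRRRRR.WWWWWWWWWWWWWWWWWWWWWWWWWWWWWWW.................

 284 ................WWWWWWWWWWWWWWWWWWWWWWWWWWWWWW....RRRRRRRRRRRRRRRRRRRRRRRRRRRRR...WWWWWWWWWWWWWWWWWWWWWWWWWWWWWW..................
```

Run:
```python
import cv2
m=cv2.imread("pics/wl.png")[:,:,::-1].astype(int)
for r in range(194,240,2):print(r,"".join("W" if p.min()>190 else "g" if p.min()>100 and p[2]<=p[0]+3 else "R" if p[0]>2*p[1]+5 else "B" if p[2]>p[0]+15 else "." for p in m[r,205:315]))
```

```text
194 BBBBBBBBBBBBBBBBBBBBBBBBBBBBBBBBBBBBBBBBBBBBBBBBBBBBBBBBBBBBBBBBBBBBBBBBBBBBBBBBBBBBBBBBBBBBBBBBBBBBBBBBBBBBBB
196 BBBBBBBBBBBBBBBBBBBBBBBBBBBBBBBBBBBBBBBBBBBBBBBBBBBBBBBBBBBBBBBBBBBBBBBBBBBBBBBBBBBBBBBBBBBBBBBBBBBBBBBBBBBBBB
198 BBBBBBBBBBBBBBBBBBBBBBBBBBBBBBBBBBBBBBBBBBBBBBBBB...gg....BBBBBBBBBBBBBBBBBBBBBBBBBBBBBBBBBBBBBBBBBBBBBBBBBBBB
200 BBBBBBBBBBBBBBBBBBBBBBBBBBBBBBBBBBBBBBBBBBBBBBBgggggggggggggggBBBBBBBBBBBBBBBBBBBBBBBBBBBBBBBBBBBBBBBBBBBBBBBB
202 BBBBBBBBBBBBBBBBBBBBBBBBBBBBBBBBBBBBBBBBBBBBBBBgggggggggggggg.BBBBBBBBBBBBBBBBBBBBBBBBBBBBBBBBBBBBBBBBBBBBBBBB
204 BBBBBBBBBBBBBBBBBBBBBBBBBBBBBBBBBBBBBBBBBBBBBBBgggggggggggggg.BBBBBBBBBBBBBBBBBBBBBBBBBBBBBBBBBBBBBBBBBBBBBBBB
206 BBBBBBBBBBBBBBBBBBBBBBBBBBBBBBBBBBBBBBBBBBBBBBBgggggggggggggg.BBBBBBBBBBBBBBBBBBBBBBBBBBBBBBBBBBBBBBBBBBBBBBBB
208 BBBBBBBBBBBBBBBBBBBBBBBBBBBBBBBBBBBBBBBBBBBBBB.gggggggggggggg.BBBBBBBBBBBBBBBBBBBBBBBBBBBBBBBBBBBBBBBBBBBBBBBB
210 BBBBBBBBBBBBBBBBBBBBBBBBBBBBBBBBBBBBBBBBBB.gggggggggggggggggggg..gBBBBBBBBBBBBBBBBBBBBBBBBBBBBBBBBBBBBBBBBBBBB
212 BBBBBBBBBBBBBBBBBBBBBBBBBBBBBBBBBBBBB.gggggggWWWWWWWWWWWWWWWW
[... 844 characters left out ...]
BBBBBBBBBB
228 BBBBBBBBBBBBBBBBBBBBBgWWWWWg.RRRRRRRRRRRRRRRRRRRRRRRRRRRRRRRRRRRRRRRRRRRRRRRRRRR.WWWWWWgBBBBBBBBBBBBBBBBBBBBBB
230 ..........BBBBBBBBBBgWWWWgRRRRRRRRRRRRRRRRRR...................R.RRRRRRRRRRRRRRRRRgWWWWWgBBBBBBBBB............
232 .............BBBBBBgWWWWgRRRRRRRRRRRRRR.......gg......................RRRRRRRRRRRRR.WWWWg.BBBBBB..............
234 .............BBBBBgWWWWg.RRRRRRRRR....ggggggggggggggggggggggggggggg.......RRRRRRRRRR.gWWWgBBBBBB..............
236 .............BBBBgWWWWWgRRRR......ggggggggWWWWWWWWWWWWWWWWWWWWWWWWWggggg.......RRRRRRRgWWWgBBBBB..............
238 .............BBB.WWWWWgRRR..gggggggggWWWWWWWWWWWWWWWWWWWWWWWWWWWWWWWWWWWgggg........RRRgWWggBBBB..............
```

The spool is on the spindle, but it is still upright and has slipped in the pads. Its top has to go back onto the pot's axis, which means towards the robot, so I tilt it that way.

apply_moves([
  [-0.2,0,-0.1],
  [-0.3,0,0],
  [-0.3,0,0],
  [-0.3,0,0.05],
  [-0.3,0,0.1],
  [-0.2,0,0.1],
  [0,0,0],
  [0,0,0],
], twist=[0,0,0,0,0,0,0,0], squeeze=12)

```text
t: 24.22
tool_pos: [0.5713, -0.0303, 0.1224]
orientation: [3.12, 0.366, -0.001]
force: [2.4, -0.0, 2.1]
opening: 0.0425
gripper_force: 12.0
```

```bash
cat > w.py <<'E'
from plant import robot
from h import *
c=robot.read_camera("wrist")["frame"].astype(int)
cv2.imwrite("pics/wl.png",c[:,:,::-1].astype(np.uint8))
for r in range(170,300,4):print(r,"".join("W" if p.min()>190 else "g" if p.min()>100 and p[2]<=p[0]+3 else "R" if p[0]>2*p[1]+5 else "B" if p[2]>p[0]+15 else "." for p in c[r,195:325:2]))
E
python3 g.py; python3 w.py
```

```text
t 24.23 p [ 0.5713 -0.0303  0.1224] x-ang 13.39 z [-0. -0. -1.] F [ 2.4 -0.   2.1] op 0.0425 gf 12.0 q6 1.19
170 BBBBBBBBBBBBBBBBBBBBBBBBBBBBBgggggggBBBBBBBBBBBBBBBBBBBBBBBBBBBBB
174 BBBBBBBBBBBBBBBBBBBBBBBBBBBBBgggggggBBBBBBBBBBBBBBBBBBBBBBBBBBBBB
178 BBBBBBBBBBBBBBBBBBBBBBBBBBBBBgggggggBBBBBBBBBBBBBBBBBBBBBBBBBBBBB
182 BBBBBBBBBBBBBBBBBBBBBBBBBBBBBggggggg.BBBBBBBBBBBBBBBBBBBBBBBBBBBB
186 BBBBBBBBBBBBBBBBBBBBBBBBgggggggggggggggg.BBBBBBBBBBBBBBBBBBBBBBBB
190 BBBBBBBBBBBBBBBBBBBB.ggggggWWWWWWWWWWWgggggggBBBBBBBBBBBBBBBBBBBB
194 BBBBBBBBBBBBBBBBBBgggWWWWWWWWWgWWWWWWWWWWWWggggBBBBBBBBBBBBBBBBBB
198 BBBBBBBBBBBBBBBBgggWWWWggRRRRRRRRRRRRRRRgWWWWWgggBBBBBBBBBBBBBBBB
202 BBBBBBBBBBBBBBBgWWWWW.RRRRRRRRRRRRRRRRRRRRRRgWWWggBBBBBBBBBBBBBBB
206 BBBBBBBBBBBBBBgWWWgRRRRRRRRRRRRRRRRRRRRRRRRRRRWWWWgBBBBBBBBBBBBBB
210 BBBBBBBBBBBBBgWWWRRRRRRRRRRRRRRRRRRRRRRRRRRRRRR.WWWBBBBBBBBBBBBBB
214 BBBBBBBBBBBBBWWWRRRRRRRRRRRRRRRRRRRRRRRRRRRRRRRRRWWgBBBBBBBBBBBBB
218 BBBBBBBBBBBBBWWRRRRRRRRRRRRRRRRRRRRRRRRRRRRRRRRRRgWWBBBBBBBBBBBBB
222 BBBBBBBBBBBBBWgRRRRRRRRRRRRRRRRRRRRRRRRRRRRRRRRRRRWgBBBBBBBBBBBBB
226 BBBBBBB
[... 618 characters left out ...]

262 .........ggWWWWWWWWWWWWWWWWWWWWWWWWWWWWWWWWWWWWWWWWWWWgg.........
266 ........gWWWWWWWWWWWWWWWWWWWggRRRRRggWWWWWWWWWWWWWWWWWWg.........
270 ........gWWWWWWWWWWWWWWWW.RRRRRRRRRRRRRgWWWWWWWWWWWWWWWW.........
274 ........gWWWWWWWWWWWWWWgRRRRRRRRRRRRRRRRgWWWWWWWWWWWWWWWg........
278 ........gWWWWWWWWWWWWWWggg.RRRRRRRRRRRggggWWWWWWWWWWWWWW.........
282 .........WWWWWWWWWWWWWWggggggggggggggggggWWWWWWWWWWWWWWW.........
286 .........gWWWWWWWWWWWWWWWgggggggggggggggWWWWWWWWWWWWWWWg.........
290 ........BBgWWWWWWWWWWWWWWWWWggggggggWWWWWWWWWWWWWWWWWWgBB........
294 .................................................................
298 .................................................................
```

The spool has now tilted about 20°. I push it along the axis.

apply_moves([
  [-0.2,0,0.1],
  [0,0,0.2],
  [0.15,0,0.26],
  [0.15,0,0.26],
  [0.15,0,0.26],
  [0,0,0],
  [0,0,0],
], twist=[0,0,0,0,0,0,0])

```text
t: 25.15
tool_pos: [0.5738, -0.0296, 0.1111]
orientation: [-3.12, -0.366, 0.0]
force: [5.6, 0.5, -1.0]
opening: 0.0427
gripper_force: 12.0
```

```bash
python3 g.py; python3 w.py | awk 'NR%2==1'
```

```text
t 25.15 p [ 0.5738 -0.0296  0.1111] x-ang 13.4 z [-0.  0. -1.] F [ 5.6  0.5 -1. ] op 0.0427 gf 12.0 q6 1.2
170 BBBBBBBBBBBBBBBBBBBBBBBBBBBBBBBBBBBBBBBBBBBBBBBBBBBBBBBBBBBBBBBBB
178 BBBBBBBBBBBBBBBBBBBBBBBBBBBBBggggggg.BBBBBBBBBBBBBBBBBBBBBBBBBBBB
186 BBBBBBBBBBBBBBBBBBBBggggggggWWWWWWWWWggggggggBBBBBBBBBBBBBBBBBBBB
194 BBBBBBBBBBBBBBBBgggWWWWWWg.RRRRRRRRRRRRgWWWWWWgggBBBBBBBBBBBBBBBB
202 BBBBBBBBBBBBBBgWWWgRRRRRRRRRRRRRRRRRRRRRRRRRRRWWWWgBBBBBBBBBBBBBB
210 BBBBBBBBBBBBBWWWRRRRRRRRRRRRRRRRRRRRRRRRRRRRRRRRRWWgBBBBBBBBBBBBB
218 BBBBBBBBBBBBBWgRRRRRRRRRRRRRRRRRRRRRRRRRRRRRRRRRRRWWBBBBBBBBBBBBB
226 BBBBBBBBBBBBBBRRRRRRRRRRRRRRRRRRRRRRRRRRRRRRRRRRRR.BBBBBBBBBBBBBB
234 ............B.RRRRRRRRRRRR.ggggggggggggRRRRRRRRRRRRBB............
242 .............RRR.ggggggggggggggggggggggggggggggg.RRRB............
250 ............ggggggWWWWWWWWWWWWWWWWWWWWWWWWWWWWWgggggg............
258 ..........ggWWWWWWWWWWWWWWWWWWWWWWWWWWWWWWWWWWWWWWWWggg..........
266 ........ggWWWWWWWWWWWWWWWWWWWWgggggWWWWWWWWWWWWWWWWWWWWg.........
274 ........WWWWWWWWWWWWWWWg.RRRRRRRRRRRRRRRgWWWWWWWWWWWWWWWg........
282 .........WWWWWWWWWWWWWWggggggggggggggggggWWWWWWWWWWWWWWW.........
290 ........BBBWWWWWWWWWWWWWWWWWWWggggWWWWWWWWWWWWWWWWWWWWBBB........
298 .................................................................
```

apply_moves([
  [0.2,0,0.2],
  [0.18,0,0.26],
  [0.16,0,0.26],
  [0.15,0,0.26],
  [0.15,0,0.26],
  [0,0,0],
  [0,0,0],
], twist=[0,0,0,0,0,0,0])

```text
t: 26.08
tool_pos: [0.5814, -0.0277, 0.0986]
orientation: [-3.12, -0.366, 0.002]
force: [-1.2, -1.2, -3.2]
opening: 0.0428
gripper_force: 12.0
```

```bash
python3 g.py; python3 w.py | awk 'NR%2==1'
```

```text
t 26.07 p [ 0.5814 -0.0277  0.0986] x-ang 13.39 z [-0.001  0.    -1.   ] F [-1.2 -1.2 -3.2] op 0.0428 gf 12.0 q6 1.2
170 BBBBBBBBBBBBBBBBBBBBBBBBBBBBBBBBBBBBBBBBBBBBBBBBBBBBBBBBBBBBBBBBB
178 BBBBBBBBBBBBBBBBBBBBBBBBBBBBBBBBBBBBBBBBBBBBBBBBBBBBBBBBBBBBBBBBB
186 BBBBBBBBBBBBBBBBBBBBBBBBBBBBBBBBBBBBBBBBBBBBBBBBBBBBBBBBBBBBBBBBB
194 BBBBBBBBBBBBBBBBBBBBBBBBBBBBBBBBBBBBBBBBBBBBBBBBBBBBBBBBBBBBBBBBB
202 BBBBBBBBBBBBBBBBBBBBBBB....RRRRRRRRRRRR.......gBBBBBBBBBBBBBBBBBB
210 BBBBBBBBBBBBBWWWRRRRRRRRRRRRRRRRRRRRRRRRRRRRRRRRRWWgBBBBBBBBBBBBB
218 BBBBBBBBBBBBBWgRRRRRRRRRRRRRRRRRRRRRRRRRRRRRRRRRRRWWBBBBBBBBBBBBB
226 BBBBBBBBBBBBBBRRRRRRRRRRRRRRRRRRRRRRRRRRRRRRRRRRRR.BBBBBBBBBBBBBB
234 ............B.RRRRRRRRRRRR.ggggggggggggRRRRRRRRRRRRBB............
242 ............BRRR.ggggggggggggggggggggggggggggggg.RRRB............
250 ............gggggWWWWWWWWWWWWWWWWWWWWWWWWWWWWWWgggggg............
258 ..........ggWWWWWWWWWWWWWWWWWWWWWWWWWWWWWWWWWWWWWWWWggg....g.....
266 ........ggWWWWWWWWWWWWWWWWWWWWWWWWWWWWWWWWWWWWWWWWWWWWWg.........
274 ........WWWWWWWWWWWWWWWW.RRRRRggWgggRRRRgWWWWWWWWWWWWWWWg........
282 .........WWWWWWWWWWWWWWggggggggggggggggggWWWWWWWWWWWWWWW.......g.
290 ........BBBWWWWWWWWWWWWWWWWWWWWWWWWWWWWWWWWWWWWWWWWWWWBBB........
298 .................................................................
```

The spindle tip now shows in the top of the bore, so the spool is nearly home. I go the last few mm, watching the force.

apply_moves([
  [0.1,0,0.17],
  [0.1,0,0.17],
  [0.1,0,0.17],
  [0,0,0],
  [0,0,0],
], twist=[0,0,0,0,0])

```text
t: 26.75
tool_pos: [0.5838, -0.0276, 0.094]
orientation: [3.12, 0.366, -0.004]
force: [-8.7, -3.1, 1.9]
opening: 0.0426
gripper_force: 12.0
```

```bash
python3 g.py; python3 w.py | awk 'NR>24'
```

```text
t 26.75 p [ 0.5838 -0.0276  0.094 ] x-ang 13.38 z [-0.003 -0.001 -1.   ] F [-8.7 -3.1  1.9] op 0.0426 gf 12.0 q6 1.2
266 ........ggWWWWWWWWWWWWWWWWWWWWWWWWWWWWWWWWWWWWWWWWWWWWWg.........
270 ........gWWWWWWWWWWWWWWWWWgggggggggggggWWWWWWWWWWWWWWWWW.....g...
274 ........WWWWWWWWWWWWWWWWgRR.ggggggggg.RRgWWWWWWWWWWWWWWWg........
278 ........gWWWWWWWWWWWWWWgggg.ggggggggggggggWWWWWWWWWWWWWWg........
282 .........WWWWWWWWWWWWWWggggggggWWggggggggWWWWWWWWWWWWWWW.......g.
286 .........WWWWWWWWWWWWWWWWgggggggggggggggWWWWWWWWWWWWWWWW.........
290 ........BBBWWWWWWWWWWWWWWWWWWggggWWWWWWWWWWWWWWWWWWWWWBBB........
294 .................................................................
298 .................................................................
```

apply_moves([
  [-0.15,0,0.05],
  [0,0,0],
  [0,0,0],
], twist=[0,0,0])

```text
t: 27.18
tool_pos: [0.5836, -0.0276, 0.0939]
orientation: [3.12, 0.366, 0.001]
force: [-3.7, -2.6, 2.2]
opening: 0.0425
gripper_force: 12.0
```

apply_moves([
  [0,0,0],
  [0,0,0],
  [0,0,0],
  [0,0,0],
], twist=[0,0,0,0], gripper=6.2)

```text
t: 27.68
tool_pos: [0.5836, -0.0272, 0.0935]
orientation: [-3.12, -0.367, -0.0]
force: [-0.2, -0.3, 1.1]
opening: 0.0623
gripper_force: 0.0
```

apply_moves([
  [0,0,-0.5],
  [0,0,-1],
  [0,0,-2],
  [0,0,-3],
  [0,0,-3],
  [0,0,0],
], twist=[0,0,0,0,0,0])

```text
t: 28.42
tool_pos: [0.5859, -0.0276, 0.1936]
orientation: [3.118, 0.366, 0.012]
force: [0.3, -0.2, 0.1]
opening: 0.0624
gripper_force: 0.0
```

```bash
python3 g.py
python3 - <<'E'
from plant import robot
from h import *
c=robot.read_camera("wrist");m=c["frame"].astype(int);cv2.imwrite("pics/w8.png",c["frame"][:,:,::-1])
ax=np.array([-.4864,-.1158,.866]);P=np.array([.6059,-.0226,.0541])
a=np.linspace(0,2*np.pi,100);v=np.array([.2316,-.973,0]);u=np.cross(v,ax)
for h,r in((.056,.022),(.056,.008),(.060,.002)):
    q=proj(c,P+ax*h+r*(np.outer(np.cos(a),u)+np.outer(np.sin(a),v)));print(h,r,"u",q[:,0].min().round(1),q[:,0].max().round(1),"v",q[:,1].min().round(1),q[:,1].max().round(1))
w=((m.min(2)>150)).astype(np.uint8);n,l,st,ce=cv2.connectedComponentsWithStats(w)
for i in range(1,n):
    if st[i,4]>60:print(st[i],ce[i].round(1))
E
```

```text
t 28.43 p [ 0.5859 -0.0276  0.1936] x-ang 13.4 z [ 0.008 -0.001 -1.   ] F [ 0.3 -0.2  0.1] op 0.0624 gf 0.0 q6 1.2
0.056 0.022 u 229.8 289.5 v 193.9 233.5
0.056 0.008 u 248.8 270.5 v 207.6 222.0
0.06 0.002 u 256.9 262.4 v 217.2 220.8
[232 162  52  23 215] [255.6 168.9]
[ 230  193   57   42 1624] [257.8 214.3]
```

Run:
```python
from plant import robot
from h import *
g=lambda i:cv2.resize(i,(400,300),interpolation=cv2.INTER_CUBIC)
w=cv2.imread("pics/w8.png");s=robot.read_camera("scene");t=robot.read_camera("top")
sf=s["frame"][:,:,::-1];tf=t["frame"][:,:,::-1]
cv2.imwrite("pics/w9.png",np.vstack([np.hstack([g(w[140:260,180:340]),g(sf[145:235,210:330])]),np.hstack([g(sf[70:340,100:460]),g(tf[100:310,90:370])])]))
ax=np.array([-.4864,-.1158,.866]);P=np.array([.6059,-.0226,.0541])
print((proj(s,np.array([P+.056*ax,P+.06*ax]))-[210,145])*400/120)
```

```text
[[155.92405305 122.60624314]
 [153.5678158  119.37124108]]
```

View pics/w9.png

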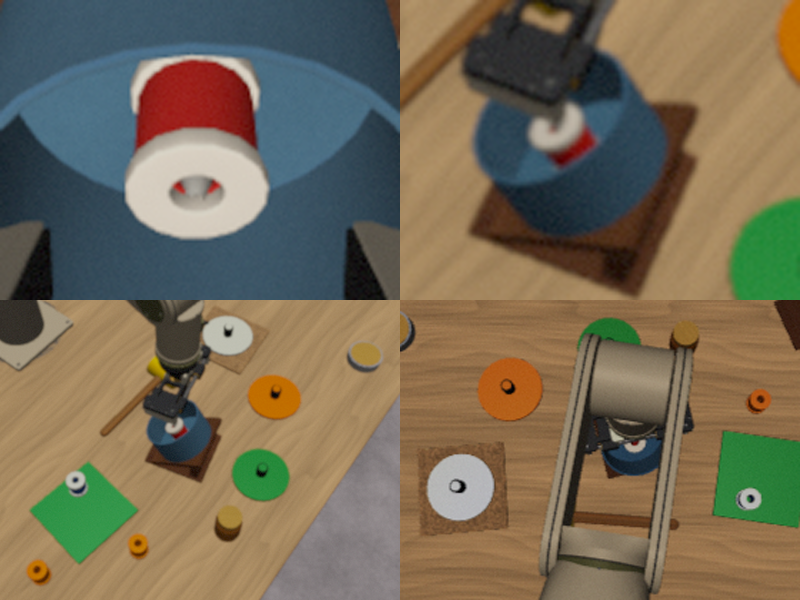

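The wrist view shows the spool on the spindle against the pot floor, with the spindle tip protruding from its bore. The lid is still on the mat, and the blue spool, jar and mallet are undisturbed. I do a light push on the top flange with part-closed fingertips to confirm the spool is home: contact is expected at TCP z of about 0.129.

apply_moves([
  [0,0,0],
  [0,0,0],
  [0,0,1.5],
  [0,0,2],
  [0,0,1.5],
  [0,0,0.6],
  [0,0,0],
  [0,0,0],
], twist=[0,0,0,0,0,0,0,0], gripper=2.6)

```text
t: 29.58
tool_pos: [0.584, -0.0274, 0.1333]
orientation: [3.12, 0.366, 0.002]
force: [0.2, 0.1, 1.2]
opening: 0.0259
gripper_force: 0.0
```

apply_moves([
  [0,0,0.2],
  [0,0,0.2],
  [0,0,0.1],
  [0,0,0],
  [0,0,0],
], twist=[0,0,0,0,0])

```text
t: 30.2
tool_pos: [0.5835, -0.0273, 0.1275]
orientation: [-3.12, -0.366, 0.0]
force: [-0.8, -0.0, 0.5]
opening: 0.0258
gripper_force: 0.0
```

apply_moves([
  [0,0,0.1],
  [0,0,0.1],
  [0,0,0],
  [0,0,0],
], twist=[0,0,0,0])

```text
t: 30.7
tool_pos: [0.5837, -0.0274, 0.1259]
orientation: [3.12, 0.366, 0.001]
force: [0.3, -0.2, 5.0]
opening: 0.0259
gripper_force: 2.1
```

apply_moves([
  [0,0,0.1],
  [0,0,0],
  [0,0,0],
], twist=[0,0,0])

```text
t: 31.08
tool_pos: [0.584, -0.0276, 0.1255]
orientation: [3.119, 0.366, 0.002]
force: [-2.7, -1.7, 7.7]
opening: 0.0265
gripper_force: 4.5
```

apply_moves([
  [0,0,-0.5],
  [0,0,-2],
  [0,0,-4],
  [0,0,-4],
  [0,0,-2],
  [0,0,0],
  [0,0,0],
  [0,0,0],
], twist=[0,0,0,0,0,0,0,0])

```text
t: 32.08
tool_pos: [0.5825, -0.0272, 0.2473]
orientation: [-3.119, -0.366, 0.005]
force: [-0.3, 0.3, -0.8]
opening: 0.0262
gripper_force: 0.0
```

Run:
```python
from plant import robot
from h import *
c=robot.read_camera("wrist");m=c["frame"].astype(int)
ax=np.array([-.4864,-.1158,.866]);P=np.array([.6059,-.0226,.0541])
a=np.linspace(0,2*np.pi,100);v=np.array([.2316,-.973,0]);u=np.cross(v,ax)
for h,r in((.056,.022),(.061,.022)):
    q=proj(c,P+ax*h+r*(np.outer(np.cos(a),u)+np.outer(np.sin(a),v)));print(h,r,"u",q[:,0].min().round(1),q[:,0].max().round(1),"v",q[:,1].min().round(1),q[:,1].max().round(1))
w=((m.min(2)>150)).astype(np.uint8);n,l,st,ce=cv2.connectedComponentsWithStats(w)
for i in range(1,n):
    if st[i,4]>60:print(st[i],ce[i].round(1))
```

```text
0.056 0.022 u 236.6 286.1 v 172.2 207.3
0.061 0.022 u 236.3 286.5 v 176.2 211.3
[238 144  44  24 237] [258.1 151.4]
[ 237  172   47   37 1226] [259.8 190.5]
```

The flange spans rows 172–209. Home predicts 172–207, and 5 mm short would give 176–211, so the spool is home. The arm is clear, so I hand in.

```bash
python3 -c "
from plant import robot
print(robot.close_job())"
```

```text
the job is handed in; nothing more can be done
None
```

The job is handed in: the lid lies flat, knob up, on the cork mat and the red spool is home on the spindle to within my 1–2 mm measurement, with the blue spool, jar and mallet left where they were.

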